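Shut the biscuit box and snap its latch

ROBOT

A 6-joint arm with a two-finger parallel gripper is mounted at the origin on a cart in front of the work surface, level with it; the furniture and walls round the work are solid. World frame = base frame: x ahead of the robot, y to its left, z up, the work surface at z = 0. Lengths are in m, angles in degrees, forces in N, time in s.
With the tool pointing down it reaches from about 0.4 to 0.825 m from the base axis. Payload 7 kg.
Tool frame: the origin (TCP) lies midway between the tips of the shut fingers; the grasp point (between the pads) lies 19 mm behind it; z points along the fingers, y is the line along which they close (so a half turn about z gives the same grasp; the last joint's range is limited). The gripper opens to 88 mm and grips with 3 to 60 N. Pads are 19 mm wide; open, the fingers measure 130 mm over their backs; the gripper's body (78 mm by 193 mm) begins 47 mm behind the grasp point.
Start: joints at [87.21, 20.546, 0.682, 0, -70.136, -16.507], TCP at [0.223, 0.637, 0.227] pointing down, gripper open.
Joint ranges: [-176.03, 176.03], [-82.01, 121.73], [-58.28, 71.71], [-173.87, 95.51], [-174.79, -0.11], [-173.66, 173.66]. Speed limits (degrees/s): [136.94, 136.94, 172.46, 180, 180, 180].

INTERFACE

Orientations are given as [roll, pitch, yaw] about the fixed x, y, z axes, in that order (R = Rz(yaw) Ry(pitch) Rx(roll)).
In Python, from plant import r gives the robot as it stands.
- The arm moves only by the tool drive_tool, never from a script. Its argument "commands" is a list of rows, each an object of numbers: "hand": the closure, from 0 (fully open) to 1 (shut); "tx", "ty", "tz": the shift along the world's x, y, z scaled (see below); "turn": the turn about the world's z scaled (see below). A call has 1 to 10 rows; each row is the pose to reach, as a shift and turn from the pose commanded when the call began; what a row does not reach only later rows make up. The controller multiplies each number of a shift by 0.6 m and each number of a turn by 90 degrees. A row lasts 1/10 s, in which the tool goes at most 50 mm and 8.59 degrees, less where a joint would pass 70% of its speed; a pose out of reach is approached as far as the arm can. A call with a number of a shift or a turn outside -1 to 1 is refused whole. A call with a gripper value outside its range is refused whole. The fingers move at their own pace and stop on an object; "grip_force" is the grip in N (left out, the last holds). Time passes only in rows, so rows that repeat a pose let the fingers close. It gives the time, the measured TCP pose, the force, the opening and the grip force at its end, in the units of the state.
- r.get_state(): the state, without advancing time (a new reading comes with each control period).
- r.capture(name): name is "side" or "top"; returns a dict with "frame" (420x560x3 uint8, red, green, blue), "fx", "fy", "cx", "cy" (pixels), "world_from_camera" (4x4, takes a point from camera to world coordinates). Camera axes: x right, y down, z forward; pixel columns grow to the right and rows downward; lengths in m; the calibration is good to about 2 mm. A picture is of the moment at which its call begins. There is no depth.
- r.close_job(): hands the job in; it is judged then, once.
Trained networks look in the newest picture that a camera, given by its name, has taken for a name from the list of things; names that differ only in an ending like _2 or _b are one class to them, and where a whole thing is asked for, a point or a joint stands for the part that bears it (a point fixed in the world has none). Each returns a list of dicts, best first, with "score" (0 to 1); they miss things now and then, are a little off and sometimes report something else, mostly with a low value. They report only what shows in the picture. A call takes as long as a camera call.
- r.trace(label, camera): "pixels" (420x560 bool, what is visible of it) and "extent" ([left, top, right, bottom] in pixels, round what is visible of it).
The state is a dict: "time_s": time; "joints": joint angles; "qd": joint speeds; "joint_torque": joint torques, N m; "tcp_pos": TCP position; "eef_rot": TCP orientation; "contact_force": force on the tool from outside, world axes, zero at the start; "moment": the same for the moment, N m; "gripper_width": finger opening in m; "gripper_force": force on a finger pad.
Only numpy, scipy, OpenCV 4.12 (cv2) and the standard library are available. Lean on these libraries where they do the work, as an engineer would, in place of code of your own. Each camera call takes 0.05 s, during which the arm holds its last target. There are 200 camera calls.

TASK

Close up the biscuit box: first push its open wooden lid down until it lies fully shut, then press the red-tipped latch lever on the front down past its middle, so that it snaps over and hangs down against the box. Only push with the fingers: do not raise the lid any further or pick anything up, and leave the things standing around where they are.

Things in the scene. Friction and masses are not known exactly. Their poses are not given: they have to be found in the camera images.
- biscuit_box: Blue open metal box holding two biscuit rolls, 160 deep (x) x 190 wide (y) x 93 mm high; it stands firmly and does not move. Origin: centre of its underside, on the worktop. x points from the front (latch side, turned roughly to the robot) to the back (hinge side), z up. With the lid shut its top is 108 mm above the worktop.
- box_lid (a joint): Hinge of the wooden lid on the box's top back edge (84 mm behind the box origin, 93 mm up). 0 = shut, grows as the lid swings up and back, stop at 1.5; it starts between 0.75 and 1.0. Stiff: the lid stays where it is left and takes about 1 to 5 N to push down. Lid 168 mm from hinge to front edge, 196 wide, 14 thick.
- lid_push (a point): Point on the upper face of the lid, on its middle line, 130 mm from the hinge line: a good place to push; it moves with the lid. Its z axis is square to the lid's upper face.
- latch_lever (a joint): Hinge of the lever on the middle of the box front: axis level, along the front, 10 mm before it, 73 mm up. 0 = open: lever sticks out and up, 0.75 rad above level; grows as its end goes down; 2.15 = stop, hanging by the front (locked). A spring drives it from dead centre (1.15) to the nearer stop: it starts at 0 and past 1.15 snaps to 2.15. Takes about 5 N down at the tip.
- latch_pad (a point): Point on the upper face of the lever's red tip, 50 mm from the lever's hinge line; moves with it. Lever 66 mm long, steel arm 20 wide; red tip 24 wide, 28 long, 7 mm thick. A thin wire loop on the lever follows it over a catch on the lid's front edge by itself and needs no attention.
- spice_blue: Glass spice jar with dark cap and blue label, 41 mm across, 105 tall, loose, to the left of the box; origin at the centre of its underside. Leave it alone.
- spice_brown: Glass spice jar with dark cap and brown label, 41 mm across, 105 tall, loose, to the left of the box; origin at the centre of its underside. Leave it alone.
- mug: White mug, 80 mm across, 98 tall, with a handle, loose, to the right of the box; origin under its centre. Leave it alone.
- shaker: White egg-shaped shaker, 48 mm across, 60 tall, loose, to the right front of the box; origin under its centre. Leave it alone.
- lemon: Lemon, 71x53x51 mm, loose, at the right of the worktop; origin under its centre. Leave it alone.
- timer: Round green and white egg timer, 60 mm across, 42 tall, loose, at the right of the worktop; origin under its centre. Leave it alone.
- mill: Wooden pepper mill, 58 mm across, 170 tall, loose, at the right of the worktop; origin under its centre. Leave it alone.

How it is judged:
By the outcome, as a careful person would: the job done as asked, in the order asked, and still so for the second after the job is handed in, with the robot touching nothing.
It also fails if it takes over 40 s, if anything falls off the work surface, if the arm or the gripper's body presses on something with over 40 N, if the wrist force passes 120 N, or if a joint passes its speed limit or range.

## Working session

There is one attempt and no reset: what is moved stays moved. The work goes in short steps, Python scripts to look and compute and a tool call to move; the robot and the scene stay as the last step left them, time stands still between calls to the robot, and variables do not carry over. Pictures are saved under pics/ and viewed, at most 10 in all, crops included, and the job is handed in when it is done.

Besides the shell and the picture viewer there is one more tool, called by a JSON object that holds its "fn" and its "kwargs", one argument or row to a line. drive_tool: Moves the arm, as the interface text tells. Its arguments: {"type":"object","properties":{"commands":{"type":"array"},"grip_force":{"type":"number"}},"required":["commands"]}

```bash
mkdir -p pics
cat > h.py <<'E'
import numpy as np, cv2
from plant import r
def shot(cam,fn=None):
    c=r.capture(cam)
    if fn: cv2.imwrite('pics/'+fn,c['frame'][:,:,::-1])
    return c
def ray(c,u,v):
    T=np.array(c['world_from_camera']); d=T[:3,:3]@np.array([(u-c['cx'])/c['fx'],(v-c['cy'])/c['fy'],1])
    return T[:3,3],d
def onz(c,u,v,z):
    o,d=ray(c,u,v); return o+d*(z-o[2])/d[2]
def proj(c,p):
    T=np.linalg.inv(np.array(c['world_from_camera'])); q=T[:3,:3]@np.array(p)+T[:3,3]
    return c['fx']*q[0]/q[2]+c['cx'], c['fy']*q[1]/q[2]+c['cy']
E
python3 - <<'E'
from h import *
s=r.get_state(); print(s)
a={}
for n in('side','top'):
    c=shot(n,n+'0.png'); a[n]=c['frame']; print(n,c['fx'],c['cx'],c['cy'],np.round(c['world_from_camera'],3).tolist())
    for l in ['biscuit_box','lid_push','latch_pad','spice_blue','spice_brown','mug','shaker','lemon','timer','mill']:
        for d in r.trace(l,n)[:1]: 
            e=d['extent']; print(n,l,round(d['score'],2),e)
E
```

```text
{'time_s': 0.0, 'joints': array([ 8.72107345e+01,  2.05920393e+01,  6.34492281e-01, -2.24818986e-02,
       -7.01353716e+01, -1.65055034e+01]), 'qd': array([-0.01090334,  0.04990987,  0.04724725, -0.07065734,  0.03516328,
       -0.00750285]), 'joint_torque': array([-4.70285122e-04, -5.82717669e+01,  2.93054473e+01,  6.99723065e+00,
        6.97717478e-03, -1.59897422e-04]), 'tcp_pos': array([0.22290402, 0.63661691, 0.22561389]), 'eef_rot': array([ 1.79904905e+02, -6.13829529e-03, -1.93024203e+01]), 'contact_force': array([ 0.36900718, -0.6159656 , -0.4139358 ]), 'moment': array([ 0.00292149, -0.05392923, -0.01127984]), 'gripper_force': 0.0, 'gripper_width': 0.08759447184468565}
side 482.75300410960375 273.6596538567859 208.65448015864203 [[0.5, -0.525, 0.688, -0.449], [-0.866, -0.309, 0.394, -0.551], [0.006, -0.793, -0.609, 0.988], [0.0, 0.0, 0.0, 1.0]]
side biscuit_box 0.87 [194.5, 152.5, 276.4, 244.0]
side lid_push 0.6 [209.7, 155.2, 276.0, 197.6]
side latch_pad 0.58 [199.6, 202.8, 215.8, 217.3]
side spice_blue 0.81 [173.9, 182.4, 188.7, 214.9]
side spice_brown 0.67 [189.5, 177.2,
[... 175 characters left out ...]
.7, 366.9, 266.5]
side mill 0.69 [188.4, 176.5, 202.2, 210.0]
top 383.9483576078193 285.65719643910853 214.15652395879113 [[-0.013, -0.992, 0.123, 0.413], [-0.999, 0.007, -0.052, 0.078], [0.051, -0.123, -0.991, 1.127], [0.0, 0.0, 0.0, 1.0]]
top biscuit_box 0.84 [191.8, 170.4, 280.8, 263.2]
top lid_push 0.68 [189.0, 169.2, 277.3, 223.9]
top latch_pad 0.78 [220.1, 238.8, 236.2, 264.3]
top spice_blue 0.76 [154.2, 222.5, 185.7, 238.4]
top spice_brown 0.75 [167.6, 206.8, 186.4, 227.2]
top mug 0.6 [158.6, 222.2, 184.9, 240.0]
top shaker 0.67 [279.9, 252.4, 299.5, 266.6]
top lemon 0.86 [364.0, 232.1, 380.2, 254.8]
top timer 0.94 [363.1, 195.9, 383.9, 215.4]
top mill 0.7 [361.4, 196.3, 384.9, 218.6]
```

Run:
```python
import cv2,numpy as np
a=cv2.imread('pics/top0.png');b=cv2.imread('pics/side0.png')
A=cv2.resize(a[150:290,130:410],None,fx=2.8,fy=2.8,interpolation=2)
B=cv2.resize(b[130:290,150:410],None,fx=2.8,fy=2.8,interpolation=2)
cv2.imwrite('pics/t.png',A);cv2.imwrite('pics/s.png',B)
```

```text
(no output)
```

View pics/t.png

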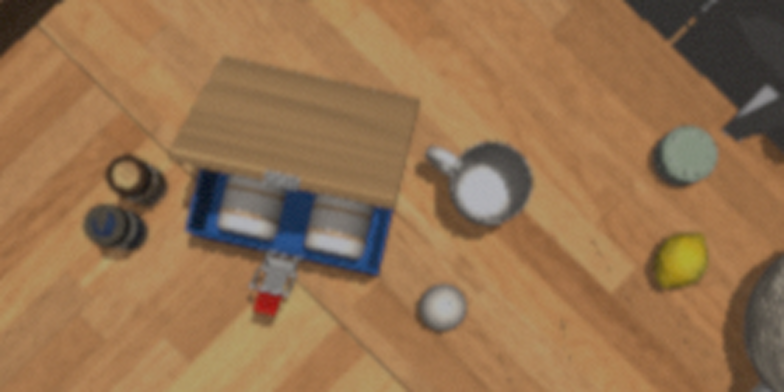

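View pics/s.png

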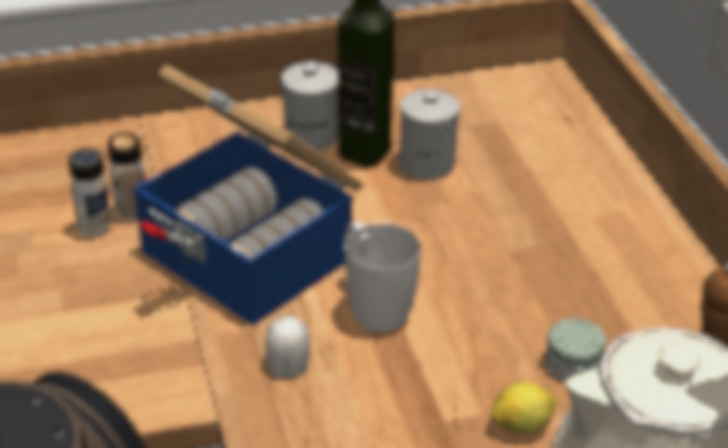

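View pics/top0.png

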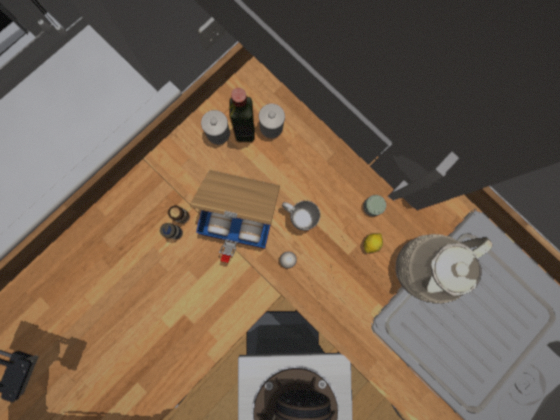

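The top crop shows the open lid: hinge edge (226,58)-(418,100), front edge (175,158)-(395,203). The box front rim runs (188,232)-(378,273) and the red tip is at (266,303). The side crop shows the front rim corner at (140,188) and the lid front edge from (165,70) to about (272,126). The jars are on the left, with the mug and shaker on the right. Next I'll fit the box pose and lid angle.

```bash
cat >> h.py <<'E'
def W(P,p):
    c,s=np.cos(P[2]),np.sin(P[2]); return np.array([P[0]+c*p[0]-s*p[1],P[1]+s*p[0]+c*p[1],p[2]])
def lid(a,d,y,h=0.0145):
    return [0.084-d*np.cos(a)+h*np.sin(a), y, 0.093+d*np.sin(a)+h*np.cos(a)]
def lev(q,d,y=0,h=0.0035):
    e=0.75-q; return [-0.09-d*np.cos(e)-h*np.sin(e)*-1*-1, y, 0.073+d*np.sin(e)+h*np.cos(e)]
E
python3 - <<'E'
from h import *
from scipy.optimize import least_squares
T=shot('top');S=shot('side')
t=lambda u,v:(T,130+u/2.8,150+v/2.8); s=lambda u,v:(S,150+u/2.8,130+v/2.8)
B=lambda x,y,z:(lambda a:[x,y,z]); L=lambda d,y,h=.0145:(lambda a:lid(a,d,y,h))
obs=[(B(-.08,.095,.093),t(188,232)),(B(-.08,-.095,.093),t(378,273)),(L(0,.098),t(226,58)),(L(0,-.098),t(418,100)),
(L(.168,.098,0),t(174,160)),(L(.168,-.098,0),t(395,206)),(lambda a:lev(0,.052),t(266,303)),
(B(-.08,.095,.093),s(140,188)),(B(-.08,-.095,0),s(252,320)),(B(.08,-.095,.093),s(350,200)),(B(-.08,.095,0),s(142,250)),(L(.168,.098,.007),s(164,70)),(L(.168,0,.007),s(218,98)),(lambda a:lev(0,.052),s(153,230))]
def f(p):
    o=[]
    for m,(c,u,v) in obs:
        q=proj(c,W(p[:3],m(p[3]))); o+=[q[0]-u,q[1]-v]
    return np.array(o)
R=least_squares(f,[.55,.2,0.,.87],loss='soft_l1'); p=R.x
print(p,np.degrees(p[2])); print(np.round(f(p).reshape(-1,2),1).tolist())
print('lidpush',W(p,lid(p[3],.13,0)),'front',W(p,lid(p[3],.168,0)),'shutpush',W(p,lid(0,.13,0)),'lev',W(p,lev(0,.05)),W(p,lev(1.15,.05)))
for l,h in [('spice_blue',.105),('spice_brown',.105),('shaker',.05)]:
    d=r.trace(l,'top')[0]; m=np.argwhere(d['pixels']).mean(0); print(l,onz(T,m[1],m[0],h/2).round(3))
E
```

```text
[ 0.54983008  0.15265084 -0.23248938  0.84279848] -13.32066028447505
[[-1.2, -0.5], [0.4, 0.5], [-0.5, -1.8], [1.6, -0.6], [-1.6, -0.6], [0.4, 1.3], [0.5, 0.5], [-2.5, -0.3], [0.4, 2.8], [1.6, -1.5], [-0.6, 0.6], [-0.9, -1.1], [1.7, 0.9], [-0.3, 0.2]]
lidpush [0.55793153 0.15073265 0.19969401] front [0.53332748 0.15655817 0.22806132] shutpush [0.50506767 0.16324927 0.1075    ] lev [0.42432973 0.18236565 0.10964285] [0.41876372 0.18368352 0.0567528 ]
spice_blue [0.501 0.34  0.052]
spice_brown [0.547 0.319 0.052]
shaker [0.42  0.014 0.025]
```

{"fn": "drive_tool", "kwargs": {
  "commands": [
    {"tz": 0.12, "hand": 1},
    {"tx": 0.55, "ty": -0.81, "tz": 0.12, "turn": 0.067, "hand": 1},
    {"tx": 0.55, "ty": -0.81, "tz": 0.12, "turn": 0.067, "hand": 1},
    {"tx": 0.55, "ty": -0.81, "tz": 0.12, "turn": 0.067, "hand": 1},
    {"tx": 0.55, "ty": -0.81, "tz": 0.12, "turn": 0.067, "hand": 1},
    {"tx": 0.55, "ty": -0.81, "tz": 0.12, "turn": 0.067, "hand": 1},
    {"tx": 0.55, "ty": -0.81, "tz": 0.12, "turn": 0.067, "hand": 1},
    {"tx": 0.55, "ty": -0.81, "tz": 0.12, "turn": 0.067, "hand": 1},
    {"tx": 0.55, "ty": -0.81, "tz": 0.12, "turn": 0.067, "hand": 1},
    {"tx": 0.55, "ty": -0.81, "tz": 0.12, "turn": 0.067, "hand": 1}
  ]
}}

```text
invalid input
```

{"fn": "drive_tool", "kwargs": {
  "commands": [
    {"tx": 0, "ty": 0, "tz": 0.12, "turn": 0, "hand": 1},
    {"tx": 0.55, "ty": -0.81, "tz": 0.12, "turn": 0.067, "hand": 1},
    {"tx": 0.55, "ty": -0.81, "tz": 0.12, "turn": 0.067, "hand": 1},
    {"tx": 0.55, "ty": -0.81, "tz": 0.12, "turn": 0.067, "hand": 1},
    {"tx": 0.55, "ty": -0.81, "tz": 0.12, "turn": 0.067, "hand": 1},
    {"tx": 0.55, "ty": -0.81, "tz": 0.12, "turn": 0.067, "hand": 1},
    {"tx": 0.55, "ty": -0.81, "tz": 0.12, "turn": 0.067, "hand": 1},
    {"tx": 0.55, "ty": -0.81, "tz": 0.12, "turn": 0.067, "hand": 1},
    {"tx": 0.55, "ty": -0.81, "tz": 0.12, "turn": 0.067, "hand": 1},
    {"tx": 0.55, "ty": -0.81, "tz": 0.12, "turn": 0.067, "hand": 1}
  ],
  "grip_force": 10
}}

```text
time_s: 2.35
tcp_pos: [0.4764, 0.2632, 0.294]
eef_rot: [-179.9, -0.0, -13.2]
contact_force: [1.5, 1.1, -0.4]
gripper_width: 0.013
gripper_force: 0.0
```

{"fn": "drive_tool", "kwargs": {
  "commands": [
    {"tx": 0.13, "ty": -0.187, "tz": 0, "turn": 0, "hand": 1},
    {"tx": 0.13, "ty": -0.187, "tz": 0, "turn": 0, "hand": 1},
    {"tx": 0.13, "ty": -0.187, "tz": 0, "turn": 0, "hand": 1},
    {"tx": 0.13, "ty": -0.187, "tz": 0, "turn": 0, "hand": 1}
  ]
}}

```text
time_s: 2.75
tcp_pos: [0.5554, 0.1493, 0.2931]
eef_rot: [179.9, 0.0, -13.5]
contact_force: [-0.7, 0.7, -0.6]
gripper_width: 0.0003
gripper_force: 0.0
```

{"fn": "drive_tool", "kwargs": {
  "commands": [
    {"tx": 0, "ty": 0, "tz": -0.08, "turn": 0, "hand": 1},
    {"tx": 0, "ty": 0, "tz": -0.133, "turn": 0, "hand": 1},
    {"tx": -0.019, "ty": 0.005, "tz": -0.167, "turn": 0, "hand": 1},
    {"tx": -0.038, "ty": 0.009, "tz": -0.192, "turn": 0, "hand": 1},
    {"tx": -0.053, "ty": 0.013, "tz": -0.21, "turn": 0, "hand": 1},
    {"tx": -0.062, "ty": 0.015, "tz": -0.227, "turn": 0, "hand": 1},
    {"tx": -0.071, "ty": 0.017, "tz": -0.247, "turn": 0, "hand": 1},
    {"tx": -0.079, "ty": 0.019, "tz": -0.267, "turn": 0, "hand": 1},
    {"tx": -0.084, "ty": 0.02, "tz": -0.288, "turn": 0, "hand": 1},
    {"tx": -0.088, "ty": 0.021, "tz": -0.305, "turn": 0, "hand": 1}
  ]
}}

```text
time_s: 3.75
tcp_pos: [0.5008, 0.1657, 0.1095]
eef_rot: [-180.0, -0.0, -13.3]
contact_force: [0.6, -0.0, 1.5]
gripper_width: 0.0007
gripper_force: 0.5
```

{"fn": "drive_tool", "kwargs": {
  "commands": [
    {"tx": 0, "ty": 0, "tz": -0.004, "turn": 0, "hand": 1},
    {"tx": 0, "ty": 0, "tz": -0.008, "turn": 0, "hand": 1},
    {"tx": 0, "ty": 0, "tz": -0.008, "turn": 0, "hand": 1}
  ]
}}

```text
time_s: 4.05
tcp_pos: [0.5002, 0.1655, 0.1075]
eef_rot: [180.0, 0.0, -13.2]
contact_force: [-13.8, -0.0, 25.1]
gripper_width: 0.0007
gripper_force: 12.6
```

Run:
```python
from h import *
S=shot('side'); T=shot('top')
cv2.imwrite('pics/s2.png',np.vstack([cv2.resize(x['frame'][v:v+105,150:350,::-1],None,fx=2.8,fy=2.8,interpolation=2) for x,v in((S,160),(T,170))]))
```

```text
(no output)
```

View pics/s2.png

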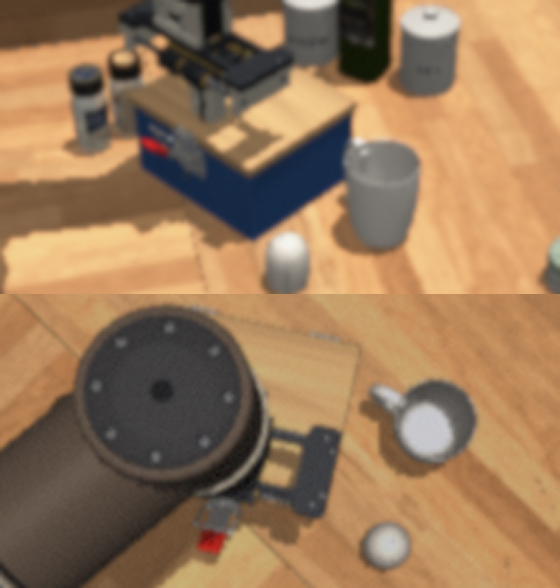

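The lid is flat and shut with 25 N on it at z = 0.1075. The lever is still up, with the red tip at about (152,145) in the side half and (210,542) in the top half. Now I'll lift and move over to the lever.

{"fn": "drive_tool", "kwargs": {
  "commands": [
    {"tx": 0, "ty": 0, "tz": 0.05, "turn": 0, "hand": 1},
    {"tx": 0, "ty": 0, "tz": 0.09, "turn": 0, "hand": 1},
    {"tx": -0.06, "ty": 0.013, "tz": 0.09, "turn": 0, "hand": 1},
    {"tx": -0.118, "ty": 0.026, "tz": 0.09, "turn": 0, "hand": 1},
    {"tx": -0.118, "ty": 0.026, "tz": 0.09, "turn": 0, "hand": 1},
    {"tx": -0.118, "ty": 0.026, "tz": 0.09, "turn": 0, "hand": 1}
  ]
}}

```text
time_s: 4.75
tcp_pos: [0.4298, 0.1814, 0.1599]
eef_rot: [-180.0, -0.0, -13.2]
contact_force: [1.4, -0.5, 1.0]
gripper_width: 0.0006
gripper_force: 0.0
```

Run:
```python
from h import *
S=shot('side')
cv2.imwrite('pics/s3.png',cv2.resize(S['frame'][140:260,150:310,::-1],None,fx=4.5,fy=4.5,interpolation=2))
P=[.5498,.15265,-.2325]
print(r.get_state()['tcp_pos'])
for q in([-.09,0,.073],[-.138,0,.118],[-.124,0,.11]): print([round((a-o)*4.5) for a,o in zip(proj(S,W(P,q)),(150,140))])
for d in r.trace('latch_pad','side')[:2]: print(d['score'],((np.array(d['extent'])-[150,140]*2)*4.5).round())
```

```text
[0.43038933 0.18139907 0.15979438]
[295, 343]
[235, 322]
[252, 322]
```

View pics/s3.png

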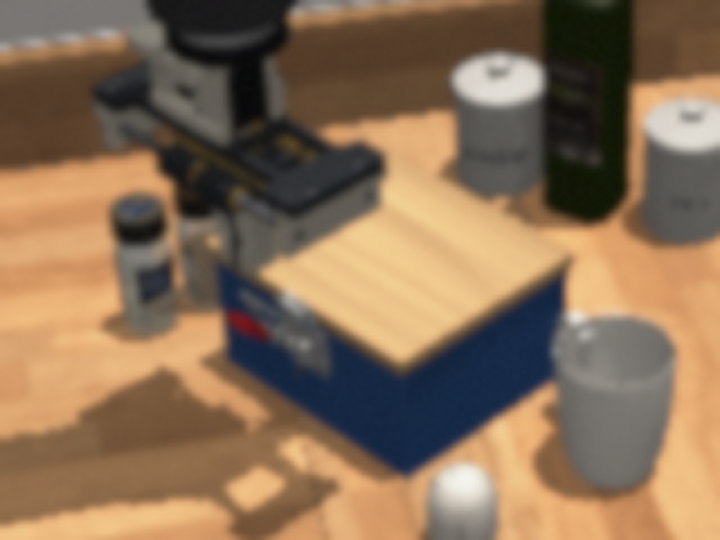

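The lid stays shut and the red tip at (245,325) matches the predicted (252,322), with the fingers directly above it. Pressing down now.

{"fn": "drive_tool", "kwargs": {
  "commands": [
    {"tx": 0, "ty": 0, "tz": -0.058, "turn": 0, "hand": 1},
    {"tx": 0, "ty": 0, "tz": -0.075, "turn": 0, "hand": 1},
    {"tx": -0.008, "ty": 0.002, "tz": -0.092, "turn": 0, "hand": 1},
    {"tx": -0.016, "ty": 0.004, "tz": -0.108, "turn": 0, "hand": 1},
    {"tx": -0.021, "ty": 0.005, "tz": -0.125, "turn": 0, "hand": 1},
    {"tx": -0.023, "ty": 0.005, "tz": -0.142, "turn": 0, "hand": 1},
    {"tx": -0.023, "ty": 0.005, "tz": -0.158, "turn": 0, "hand": 1},
    {"tx": -0.023, "ty": 0.005, "tz": -0.175, "turn": 0, "hand": 1},
    {"tx": -0.023, "ty": 0.005, "tz": -0.187, "turn": 0, "hand": 1},
    {"tx": -0.023, "ty": 0.005, "tz": -0.187, "turn": 0, "hand": 1}
  ]
}}

```text
time_s: 5.85
tcp_pos: [0.4157, 0.1834, 0.0461]
eef_rot: [179.9, 0.1, -13.3]
contact_force: [0.1, -0.3, 0.9]
gripper_width: 0.0003
gripper_force: 0.0
```

Run:
```python
from h import *
S=shot('side')
cv2.imwrite('pics/s4.png',cv2.resize(S['frame'][140:260,150:310,::-1],None,fx=4.5,fy=4.5,interpolation=2))
```

```text
(no output)
```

View pics/s4.png

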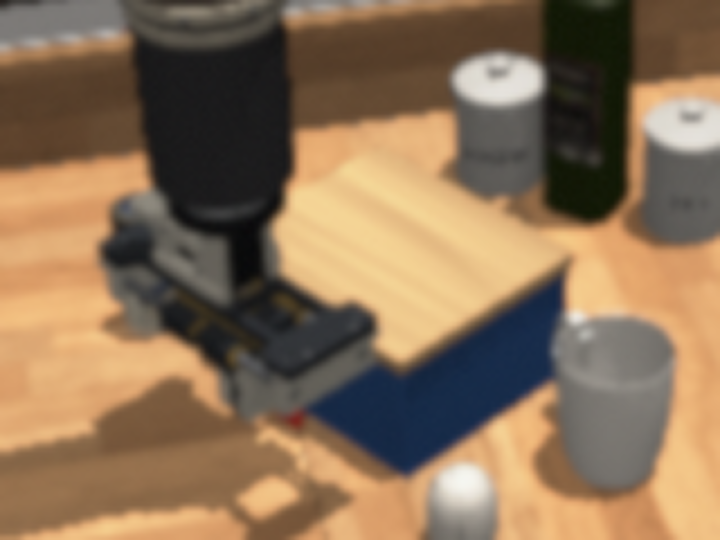

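The red tip now shows at (293,420), low against the box, so the lever has snapped over and there is no contact force. Retreating.

{"fn": "drive_tool", "kwargs": {
  "commands": [
    {"tx": -0.012, "ty": 0.003, "tz": 0, "turn": 0, "hand": 1},
    {"tx": -0.012, "ty": 0.003, "tz": 0.06, "turn": 0, "hand": 1},
    {"tx": -0.012, "ty": 0.003, "tz": 0.14, "turn": 0, "hand": 1},
    {"tx": -0.012, "ty": 0.003, "tz": 0.22, "turn": 0, "hand": 1},
    {"tx": -0.012, "ty": 0.003, "tz": 0.3, "turn": 0, "hand": 1},
    {"tx": -0.012, "ty": 0.003, "tz": 0.35, "turn": 0, "hand": 1},
    {"tx": -0.012, "ty": 0.003, "tz": 0.35, "turn": 0, "hand": 1},
    {"tx": -0.012, "ty": 0.003, "tz": 0.35, "turn": 0, "hand": 1}
  ]
}}

```text
time_s: 6.7
tcp_pos: [0.4087, 0.186, 0.2582]
eef_rot: [-179.9, -0.0, -13.3]
contact_force: [-1.1, -1.5, -1.1]
gripper_width: 0.0007
gripper_force: 0.0
```

Run:
```python
from h import *
S=shot('side')
cv2.imwrite('pics/s5.png',cv2.resize(S['frame'][140:260,150:310,::-1],None,fx=4.5,fy=4.5,interpolation=2))
P=[.5498,.15265,-.2325]
print([round((a-o)*4.5) for a,o in zip(proj(S,W(P,lev(2.15,.052))),(150,140))])
```

```text
[294, 404]
```

View pics/s5.png

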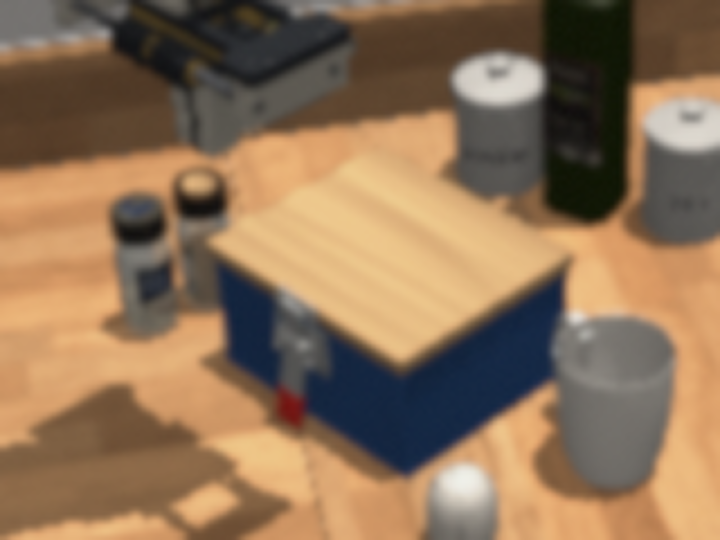

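The lid is shut and the lever hangs down, its red tip at (291,407) against the predicted locked position (294,404). The surrounding things in view haven't moved, and the arm is clear.

```bash
python3 -c "
from plant import r
print(r.close_job())"
```

```text
the job is handed in; nothing more can be done
None
```

The biscuit box lid is fully shut, the latch lever has snapped over and hangs locked against the front, and the job is handed in after about 7 s of robot time.

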